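# Clear the measuring stage and set the part against its fence

### The job

Pick up the scraper block and wipe the four loose metal off-cuts off the measuring stage's plate into the catch tray beside it, letting only the scraper touch them, then stand the scraper back upright on the grey rest mat and let go. After that, lift the aluminium guide block from the mat onto the clean plate and leave it right way up, near the middle of the steel fence, with its long side flush against the fence. Leave the wooden case and the jar behind the fence where they are.

Things in the scene. Friction and masses are not known exactly. Their poses are not given: they have to be found in the camera images.
- stage: fixed black measuring stage, 200 mm (its x) x 240 mm (its y); origin under its centre; flat dark plate on top at z = 40 mm. A straight steel fence (14 mm thick, 200 mm long, 16 mm above the plate) runs along y on its +x edge, far from the robot; its working face is at x = +86 mm and looks to -x. The other edges have no lip. Two knobs on the -x side are for show
- tray: fixed grey open catch tray, outside 220 mm (its x) x 180 mm (its y) x 36 mm high, walls and floor 4 mm; origin under its centre; axes parallel to the stage's. It stands against either the +y or the -y edge of the stage with a 3 mm gap, its rim 4 mm lower than the plate
- board: fixed flat grey rest mat, 240 mm (its x) x 180 mm (its y), 8 mm thick; origin under its centre; axes parallel to the stage's; along the stage's other y edge, across from the tray. At the start the scraper and the guide block stand on it side by side in x, either way round
- scraper: scraper block, loose, about 0.2 kg: a grey plastic foot 30 mm (its x) x 150 mm (its y) x 20 mm high, and on it an upright wooden grip 22 mm (x) x 100 mm (y) from z = 20 to 70 mm; origin at the centre of the foot's underside; symmetric, wipes with either 150 mm long side of the foot
- part: aluminium guide block like an upside-down T, loose, about 0.4 kg: base 60 mm (its x) x 120 mm (its y) x 18 mm high, with a rib across its middle 28 mm thick (y), 60 mm long (x), from z = 18 to 55 mm; origin at the centre of its underside; symmetric under a half turn
- chip0: loose bare-aluminium off-cut from machining, a straight bar 60 x 16 x 12 mm; lies flat on the plate; origin at the middle of its underside
- chip1: loose bare-aluminium off-cut from machining, L-shaped, 56 x 30 x 12 mm; lies flat on the plate; origin at the middle of its underside
- chip2: loose bare-aluminium off-cut from machining, a curved arc about 60 x 25 x 14 mm; lies flat on the plate; origin at the middle of its underside
- chip3: loose bare-aluminium off-cut from machining, a stepped bar 60 x 24 x 12 mm; lies flat on the plate; origin at the middle of its underside
- gauge_case: closed dark wooden gauge-block case, 60 x 130 x 35 mm, loose, behind the fence, a bystander; origin under its centre
- jar: small amber jar, 60 mm across, 60 mm tall, closed, loose, behind the fence, a bystander; origin under its centre
Mind the look-alikes: they are no part of the job. Leave any blue or purple look-alike of the scraper alone. What is shaped like the chip1 but blue or red is not meant.

How it is judged:
By the outcome, as a careful person would: the job done as asked, in the order asked, and still so for the second after the job is handed in, with the robot touching nothing.
It also fails if it takes over 72 s, if anything falls off the work surface, if the arm or the gripper's body presses on something with over 40 N, if the wrist force passes 120 N, or if a joint passes its speed limit or range.

### The arm

A 6-joint arm with a two-finger parallel gripper is mounted at the origin on the work surface. World frame = base frame: x ahead of the robot, y to its left, z up, the work surface at z = 0. Lengths are in mm, angles in rad, forces in N, time in s.
With the tool pointing down it reaches from about 350 to 925 mm from the base axis. Payload 6.4 kg.
Tool frame: the origin (TCP) lies on the centre line of the jaws, within the pads' length; the fingertips stand 19 mm ahead of it and the grasp point (between the pads) is the TCP; z points along the fingers, y is the line along which they close (so a half turn about z gives the same grasp; the last joint's range is limited). The gripper opens to 85 mm and grips with 20 to 120 N. Pads are 22 mm wide; open, the fingers measure 114 mm over their backs; the gripper's body (76 mm by 85 mm) begins 54 mm behind the grasp point. The pads swing forward as they close: fully open they stand 13 mm farther back than shut.
Start: joints at [1.145, 0.245, 1.558, -0, 1.339, -0.174], TCP at [161.942, 629.515, 250.29] pointing down, gripper open.
Joint ranges: [-3.13, 3.13], [-1.02, 2.26], [0.13, 2.54], [-0.95, 4.09], [0.21, 2.88], [-2.74, 2.74]. Speed limits (rad/s): [2.57, 2.57, 3.14, 3.14, 3.14, 3.14].

### API

Orientations are given as a unit quaternion [x, y, z, w].
In Python, from rig import env gives the robot as it stands. The module is installed in compiled form; this text tells all that it offers.
- The arm moves only by the tool servo_tool, never from a script. Its argument "commands" is one flat list of numbers, 6 for each row, row after row: the shift along the tool's x, y, z in cm, then the turn, a rotation vector about the tool's x, y, z in degrees. In form: [dx, dy, dz, rx, ry, rz, dx, dy, dz, rx, ry, rz, ...]. A call has 1 to 10 rows; each row shifts and turns the commanded pose from where the row before left it, along the tool's axes as they then stand; what a row does not reach is not made up. A row lasts 1/10 s, in which the tool goes at most 50 mm and 8.59 degrees, less where a joint would pass 70% of its speed; a pose out of reach is approached as far as the arm can. A call with a gripper value outside its range is refused whole. "claw" is the closure, from 0 (fully open) to 1 (shut), set as the call begins (left out, the last holds). The fingers move at their own pace and stop on an object; the grip force is fixed at half the most. Time passes only in rows, so rows that do not move let the fingers close. It gives the time, the measured TCP pose, the force, the opening and the grip force at its end, in the units of the state.
- env.get_obs(): the state, without advancing time (a new reading comes with each control period).
- env.grab_frame(name): name is "scene" or "top" or "wrist"; returns (picture, depth): 400x640x3 uint8, red, green, blue; 400x640 float32, mm along the optical axis (not along the pixel's ray), 0 where there is no reading.
- env.camera_info(name): a dict with "vfov" (degrees; the focal length in pixels is half the picture's height over the tangent of half this angle, whatever the lens; pixels are square), "cx", "cy" (the principal point, pixels), "k1" (the pictures are not rectified: a ray, as slopes to the right and down, at radius r is drawn at 1 + k1 r^2 times it, then the intrinsics apply), "extrinsics" (4x4, takes a point from world to camera coordinates). Camera axes: x right, y up, looking along -z (the intrinsics and any distortion apply to the point x, -y, -z); pixel columns grow to the right and rows downward; lengths in mm; the calibration is good to about 2 mm. A picture is of the moment at which its call begins: read the wrist's pose just before it. camera_info takes no time and is no camera call; for the wrist camera it gives the pose at the moment of the call.
- env.job_done(): hands the job in; it is judged then, once.
Trained networks look in the newest picture that a camera, given by its name, has taken for a name from the list of things; names that differ only in an ending like _2 or _b are one class to them, and where a whole thing is asked for, a point or a joint stands for the part that bears it (a point fixed in the world has none). Each returns a list of dicts, best first, with "confidence" (0 to 1); they miss things now and then, are a little off and sometimes report something else, mostly with a low value. They report only what shows in the picture. A call takes as long as a camera call. They do not tell look-alikes from the thing itself.
- env.find_in(camera, thing): "pixel" ([column, row] in pixels, amid what is visible of it).
The state is a dict: "t": time; "q": joint angles; "qd": joint speeds; "tau": joint torques, N m; "position": TCP position; "tcp_rot": TCP orientation; "force": force on the tool from outside, world axes, zero at the start; "ft_torque": the same for the moment, N m; "opening": finger opening in mm; "grasp_force": force on a finger pad.
Only numpy, scipy, OpenCV 4.12 (cv2) and the standard library are available. Lean on these libraries where they do the work, as an engineer would, in place of code of your own. Each camera call takes 0.05 s, during which the arm holds its last target. There are 200 camera calls.

## Working session

There is one attempt and no reset: what is moved stays moved. The work goes in short steps, Python scripts to look and compute and a tool call to move; the robot and the scene stay as the last step left them, time stands still between calls to the robot, and variables do not carry over. Pictures are saved under pics/ and viewed, at most 10 in all, crops included, and the job is handed in when it is done.

Besides the shell and the picture viewer there is one more tool, called after "Request:" as name(argument=value, ...) on one line, values as JSON. servo_tool: Moves the arm, as the interface text tells. Its arguments: {"type":"object","properties":{"commands":{"type":"array"},"claw":{"type":"number"}},"required":["commands"]}

```bash
mkdir -p pics; cat > h.py <<'E'
import numpy as np, cv2
from rig import env
from scipy.spatial.transform import Rotation as R
def shot(n,f):
    inf=env.camera_info(n); p,d=env.grab_frame(n); cv2.imwrite(f'pics/{f}.png',p[:,:,::-1]); np.savez(f'{f}.npz',p=p,d=d,E=inf['extrinsics'],v=[inf['vfov'],inf['cx'],inf['cy'],inf['k1']]); return p,d,inf
def cloud(d,inf):
    h,w=d.shape; f=h/2/np.tan(np.radians(inf['vfov'])/2)
    v,u=np.mgrid[0:h,0:w]; a=(u-inf['cx'])/f; b=(v-inf['cy'])/f
    x,y=a.copy(),b.copy()
    for _ in range(8):
        s=1+inf['k1']*(x*x+y*y); x,y=a/s,b/s
    P=np.stack([x*d,-y*d,-d,np.ones_like(d)],-1)
    W=(P@np.linalg.inv(np.array(inf['extrinsics'])).T)[...,:3]; W[d==0]=np.nan
    return W
E
python3 - <<'E'
from h import *
for n in ['top','scene']:
    p,d,i=shot(n,n+'0'); W=cloud(d,i); print(n,i)
    for t in ['stage','tray','board','scraper','part','chip0','chip1','chip2','chip3','gauge_case','jar']:
        print(t,[(np.round(r['pixel']).tolist(),round(r['confidence'],2),np.round(W[int(r['pixel'][1]),int(r['pixel'][0])]).tolist()) for r in env.find_in(n,t)[:4]])
print(env.get_obs())
E
```

```text
top {'vfov': 49.826910145618434, 'cx': 320.6007612802967, 'cy': 201.97020246749486, 'k1': -0.08211163562089918, 'extrinsics': array([[ 2.87870375e-02, -9.99584617e-01,  1.37818713e-03,
        -6.58031478e+01],
       [ 9.89363376e-01,  2.86892982e-02,  1.42607976e-01,
        -5.70453519e+02],
       [-1.42588278e-01, -2.74173327e-03,  9.89778291e-01,
        -8.91104575e+02],
       [ 0.00000000e+00,  0.00000000e+00,  0.00000000e+00,
         1.00000000e+00]])}
stage [([278.0, 237.0], 0.7, [494.0, 42.0, 41.0]), ([284.0, 219.0], 0.39, [535.0, 29.0, 38.0])]
tray [([179.0, 233.0], 0.71, [498.0, 268.0, 0.0]), ([278.0, 235.0], 0.55, [498.0, 43.0, 35.0])]
board [([373.0, 232.0], 0.74, [513.0, -168.0, 5.0])]
scraper [([375.0, 205.0], 0.88, [566.0, -161.0, 77.0]), ([385.0, 127.0], 0.73, [745.0, -185.0, 48.0]), ([464.0, 223.0], 0.66, [532.0, -353.0, 68.0]), ([376.0, 259.0], 0.61, [452.0, -166.0, 64.0])]
part [([374.0, 260.0], 0.6, [450.0, -162.0, 61.0]), ([261.0, 168.0], 0.35, [648.0, 87.0, 33.0])]
chip0 [([285.0, 113.0], 0.75, [782.0, 39.0, 11.0]), ([266.0, 214.0], 0.64, [541.0, 66.0, 52.0
[... 2542 characters left out ...]
't': 1.2, 'q': array([ 1.14491285e+00,  2.45084440e-01,  1.55782182e+00,  2.33504466e-06,
        1.33868861e+00, -1.74138625e-01]), 'qd': array([ 1.37818281e-04, -1.33106492e-03,  1.86310716e-05,  1.37887108e-03,
       -8.90642607e-04, -2.40541127e-04]), 'tau': array([-5.78521849e-05, -4.29509997e+01, -3.26422906e+01, -1.22360766e-04,
        3.20220379e-04,  4.43124952e-05]), 'position': array([161.93127945, 629.51126325, 250.28846832]), 'tcp_rot': array([ 1.25540571e-01,  9.92088486e-01, -7.22836707e-07, -1.41294564e-06]), 'force': array([-0.09156309,  0.02901944,  0.01281295]), 'ft_torque': array([ 0.0648229 , -0.0173146 ,  0.06200296]), 'grasp_force': 0.0, 'opening': 85.70385017819306}
```

View pics/top0.png

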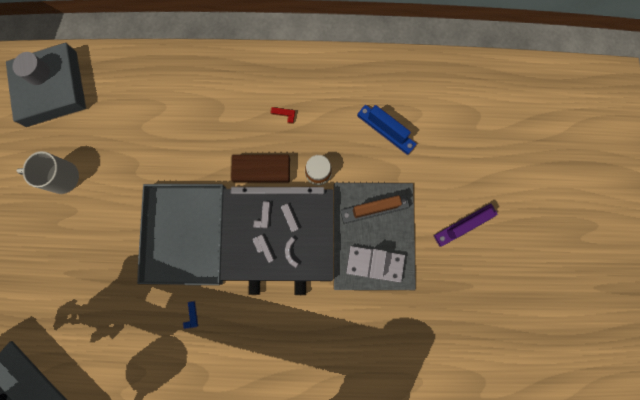

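View pics/scene0.png

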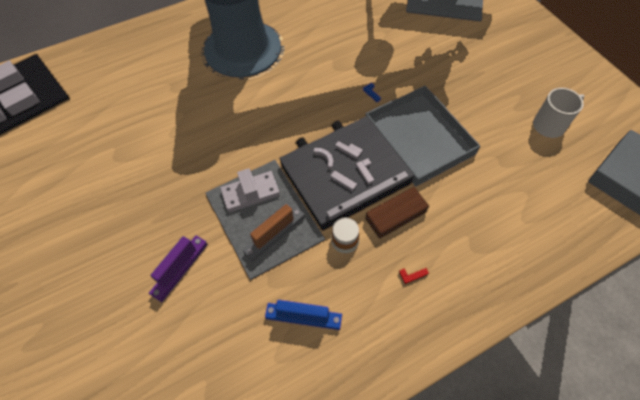

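The top view shows the tray on the +y side (180,233), the plate (278,237) with four off-cuts, and the mat (375,235) with the scraper at (377,207) and the guide block at (376,263). The case and jar are behind the fence. The blue and purple scrapers and the red and blue L's are look-alikes.

```bash
cat >> h.py <<'E'
def load(f):
    z=np.load(f+'.npz'); v=z['v']; inf=dict(vfov=v[0],cx=v[1],cy=v[2],k1=v[3],extrinsics=z['E']); return z['p'],z['d'],inf
def rect(W,x0,x1,y0,y1,z0,z1,mask=None):
    m=(W[...,0]>x0)&(W[...,0]<x1)&(W[...,1]>y0)&(W[...,1]<y1)&(W[...,2]>z0)&(W[...,2]<z1)
    if mask is not None: m&=mask
    P=W[m]; 
    m8=cv2.morphologyEx(m.astype(np.uint8),cv2.MORPH_OPEN,np.ones((2,2)))
    n,l,s,c=cv2.connectedComponentsWithStats(m8); k=1+np.argmax(s[1:,4]); P=W[l==k]
    r=cv2.minAreaRect(P[:,:2].astype(np.float32)); 
    return len(P),np.round(P.mean(0),1),'rect',np.round(r[0],1),np.round(r[1],1),round(r[2],1),'medz',round(float(np.median(P[:,2])),1)
E
python3 - <<'E'
from h import *
for f in ['top0','scene0']:
    p,d,i=load(f); W=cloud(d,i); hsv=cv2.cvtColor(p,cv2.COLOR_RGB2HSV); print(f)
    wood=(hsv[...,1]>90)
    print('grip',rect(W,500,640,-260,-80,50,90,wood))
    print('scr all',rect(W,520,640,-260,-80,18,90))
    print('rib',rect(W,380,520,-260,-80,42,90))
    print('part',rect(W,380,510,-260,-80,17,90))
    print('fence',rect(W,560,625,-100,160,48,70))
    print('plate',rect(W,380,625,-100,170,32,48))
    print('traystage',rect(W,380,625,150,420,24,48))
    print('case',rect(W,620,700,20,160,25,45)); print('jar',rect(W,610,700,-80,0,52,70))
    g=(hsv[...,2]>120)
    m=((W[...,0]>390)&(W[...,0]<580)&(W[...,1]>-80)&(W[...,1]<145)&(W[...,2]>44)&g).astype(np.uint8)
    n,l,s,c=cv2.connectedComponentsWithStats(m)
    for k in range(1,n):
        if s[k,4]>25: P=W[l==k]; r=cv2.minAreaRect(P[:,:2].astype(np.float32)); print('chip',np.round(P.mean(0)),np.round(r[0]),np.round(r[1]),round(r[2]),P.min(0).round(),P.max(0).round())
E
```

```text
top0
grip (537, array([ 561.8, -170.2,   69.9]), 'rect', array([ 564.7, -174.5]), array([ 19.6, 111.8]), 15.5, 'medz', 75.5)
scr all (972, array([nan, nan, nan]), 'rect', array([ 563.6, -172.9]), array([ 29.1, 155.4]), 15.4, 'medz', nan)
rib (417, array([nan, nan, nan]), 'rect', array([ 440.7, -175.4]), array([36.2, 61.4]), 82.1, 'medz', nan)
part (1566, array([nan, nan, nan]), 'rect', array([ 440.7, -175.6]), array([124.8,  61.4]), 82.1, 'medz', nan)
fence (585, array([nan, nan, nan]), 'rect', array([595.1,  43.1]), array([ 20.5, 199.6]), 3.0, 'medz', nan)
plate (8873, array([nan, nan, nan]), 'rect', array([500.6,  42.6]), array([201.9, 246.7]), 2.3, 'medz', nan)
traystage (1472, array([nan, nan, nan]), 'rect', array([468.8, 227.6]), array([ 78.1, 291.3]), 50.7, 'medz', nan)
case (1435, array([nan, nan, nan]), 'rect', array([638.9,  82.4]), array([ 49.4, 133. ]), 17.5, 'medz', nan)
jar (445, array([nan, nan, nan]), 'rect', array([644.8, -43.4]), array([47.5, 51.1]), 2.0, 'medz', nan)
chip [536.  73.  51.] [541.  77.] [28. 53.] 89 [515.  63.  47.] [567.  91.  55.]
chip [536.  17.  51
[... 831 characters left out ...]
[nan, nan]), array([nan,  0.]), nan, 'medz', nan)
traystage (1397, array([nan, nan, nan]), 'rect', array([514.1, 245.4]), array([215.3, 226.7]), 11.0, 'medz', nan)
case (1527, array([nan, nan, nan]), 'rect', array([647.3,  96.6]), array([ 57. , 148.4]), 5.3, 'medz', nan)
jar (502, array([nan, nan, nan]), 'rect', array([638.8, -32.3]), array([45.2, 69.8]), 42.3, 'medz', nan)
chip [472.  70.  53.] [468.  70.] [59. 24.] 30 [440.  48.  48.] [498.  92.  57.]
chip [462.  13.  55.] [463.  12.] [62. 22.] 10 [434.  -4.  46.] [495.  23.  59.]
chip [538.  72.  53.] [542.  77.] [30. 56.] 90 [514.  62.  45.] [570.  92.  57.]
chip [537.  17.  53.] [536.  17.] [61. 18.] 24 [509.  -1.  48.] [566.  36.  57.]
```

Request:
servo_tool(commands=[0,0,0,0,0,7.5,0,0,0,0,0,7.5,0,0,0,0,0,7.5,0,0,0,0,0,7.5,0,0,0,0,0,7.5,0,0,0,0,0,7.5,0,0,0,0,0,7.5,0,0,0,0,0,7.5,-4.4,0.9,0,0,0,0,-4.4,0.9,0,0,0,0])

```text
t: 2.2
position: [202.9, 549.0, 250.0]
tcp_rot: [0.604, 0.797, -0.0, 0.0]
force: [1.2, 0.6, 0.3]
opening: 85.4
grasp_force: 0.0
```

Request:
servo_tool(commands=[-4.4,0.9,0,0,0,0,-4.4,0.9,0,0,0,0,-4.4,0.9,0,0,0,0,-4.4,0.9,0,0,0,0,-4.4,0.9,0,0,0,0,-4.4,0.9,0,0,0,0,-4.4,0.9,0,0,0,0,-4.4,0.9,0,0,0,0,-4.4,0.9,0,0,0,0,-4.4,0.9,0,0,0,0])

```text
t: 3.2
position: [408.3, 148.2, 250.7]
tcp_rot: [0.605, 0.796, 0.0, 0.0]
force: [0.4, 0.4, 0.3]
opening: 85.5
grasp_force: 0.0
```

Request:
servo_tool(commands=[-4.4,0.8,0,0,0,0,-4.4,0.8,0,0,0,0,-4.4,0.8,0,0,0,0,-4.4,0.8,0,0,0,0,-4.4,0.8,0,0,0,0,-4.4,0.8,0,0,0,0,-4.4,0.8,0,0,0,0,-4.4,0.8,0,0,0,0,0,0,0,0,0,0,0,0,0,0,0,0])

```text
t: 4.2
position: [563.9, -172.7, 249.9]
tcp_rot: [0.605, 0.796, 0.0, -0.0]
force: [-0.1, -0.1, -0.3]
opening: 85.3
grasp_force: 0.0
```

```bash
cat >> h.py <<'E'
def yaw():
    o=env.get_obs(); y=R.from_quat(o['tcp_rot']).as_matrix()[:,1]; return np.degrees(np.arctan2(y[1],y[0]))
def todo(x,y,a=None):
    o=env.get_obs(); M=R.from_quat(o['tcp_rot']).as_matrix(); v=M.T@np.array([x-o['position'][0],y-o['position'][1],0])/10
    print('pos',o['position'].round(1),'yaw',yaw().round(2),'shift tool cm',v.round(2), 'rz',None if a is None else round(-(a-yaw()),2))
E
python3 - <<'E'
from h import *
p,d,i=shot('wrist','w0'); W=cloud(d,i); print(env.get_obs()['t']); todo(564,-174,15.4)
hsv=cv2.cvtColor(p,cv2.COLOR_RGB2HSV)
print('grip',rect(W,500,640,-260,-80,62,80))
print('scr',rect(W,500,640,-260,-80,18,90))
print('rib',rect(W,380,510,-260,-80,48,90)); print('part',rect(W,380,510,-260,-80,17,90))
print('plate',rect(W,380,625,-100,170,32,48)); print('board',rect(W,380,660,-290,-80,4,13))
E
```

```text
4.25
pos [ 563.7 -171.8  250. ] yaw 15.56 shift tool cm [-0.22 -0.03 -0.  ] rz 0.16
grip (1989, array([nan, nan, nan]), 'rect', array([ 566.5, -177.4]), array([ 22.8, 118. ]), 16.8, 'medz', nan)
scr (3145, array([nan, nan, nan]), 'rect', array([ 565.9, -171.9]), array([ 30.8, 157.1]), 15.4, 'medz', nan)
rib (1732, array([nan, nan, nan]), 'rect', array([nan, nan]), array([nan,  0.]), nan, 'medz', nan)
part (5826, array([nan, nan, nan]), 'rect', array([ 433.3, -173.3]), array([127.2,  77.5]), 82.2, 'medz', nan)
plate (13962, array([nan, nan, nan]), 'rect', array([405.7, -32. ]), array([0., 0.]), 0.0, 'medz', nan)
board (18685, array([nan, nan, nan]), 'rect', array([ 507.8, -173. ]), array([240.7, 181.1]), 1.2, 'medz', nan)
```

View pics/w0.png

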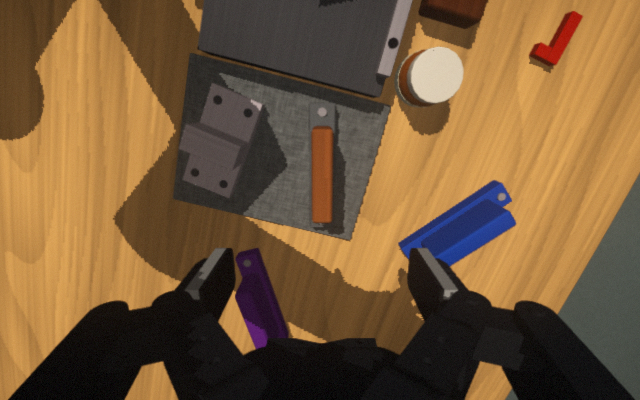

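The wrist view shows the scraper at (322,165) parallel to the jaws, the guide block at (220,140) and the jar at (432,76). I descend on the grip.

Request:
servo_tool(commands=[-0.1,0.2,4,0,0,0,0,0,4,0,0,0,0,0,4,0,0,0,0,0,3,0,0,0,0,0,2,0,0,0,0,0,1.5,0,0,0,0,0,0.9,0,0,0,0,0,0,0,0,0,0,0,0,0,0,0])

```text
t: 5.15
position: [566.8, -172.5, 57.4]
tcp_rot: [0.605, 0.796, 0.0, 0.001]
force: [1.3, -0.1, -0.4]
opening: 85.8
grasp_force: 0.0
```

Request:
servo_tool(commands=[0,0,0,0,0,0,0,0,0,0,0,0,0,0,0,0,0,0,0,0,0,0,0,0,0,0,0,0,0,0,0,0,0,0,0,0,0,0,0,0,0,0,0,0,0,0,0,0,0,0,0,0,0,0], claw=1)

```text
t: 6.05
position: [566.0, -172.5, 56.4]
tcp_rot: [0.605, 0.796, -0.0, -0.0]
force: [-1.5, -1.3, 3.0]
opening: 21.8
grasp_force: 63.6
```

Request:
servo_tool(commands=[0,0,-1,0,0,0,0,0,-3,0,0,0,0,0,-3,0,0,0,0,0,-2,0,0,0,0,0,-1,0,0,-7.7,0,0,0,0,0,-7.7,0,0,0,0,0,-7.7,0,0,0,0,0,-7.7,0,0,0,0,0,-7.7,0,0,0,0,0,-7.7])

```text
t: 7.05
position: [565.9, -172.1, 156.2]
tcp_rot: [0.241, 0.97, 0.0, -0.0]
force: [-0.2, -0.3, -2.1]
opening: 21.1
grasp_force: 63.0
```

Request:
servo_tool(commands=[0,0,0,0,0,-7.7,0,0,0,0,0,-7.7,0,0,0,0,0,-7.7,0,0,0,0,0,-7.7,1.1,2.5,0,0,0,0,1.1,2.5,0,0,0,0,1.1,2.5,0,0,0,0,1.1,2.5,0,0,0,0,1.1,2.5,0,0,0,0,0,0,0,0,0,0])

```text
t: 8.05
position: [503.7, -47.3, 155.7]
tcp_rot: [-0.024, 1.0, 0.001, -0.001]
force: [0.6, -0.1, -2.9]
opening: 21.2
grasp_force: 63.1
```

```bash
python3 - <<'E'
from h import *
p,d,i=shot('wrist','w1'); print(env.get_obs()['t']); todo(505.8,-39.5,92.4)
W=cloud(d,i)
p,d,i=shot('top','t1'); W2=cloud(d,i)
print('scr foot/grip top', rect(W2,400,620,-120,20,120,200))
# fence face: lines of fence pts near z=56
for n,V in [('w',W),('t',load('top0') and cloud(*load('top0')[1:])),('s',cloud(*load('scene0')[1:]))]:
    m=(V[...,0]>570)&(V[...,0]<625)&(V[...,1]>-60)&(V[...,1]<145)&(V[...,2]>50)&(V[...,2]<62)
    P=V[m]; print(n,len(P))
    if len(P)>50:
        bx=[];by=[]
        for y in range(-50,140,8):
            q=P[abs(P[:,1]-y)<4]
            if len(q)>8: bx.append(np.percentile(q[:,0],[8,50]));by.append(y)
        print(np.polyfit(by,np.array(bx)[:,0],1),np.polyfit(by,np.array(bx)[:,1],1),np.median(P[:,2]), P[:,1].min(),P[:,1].max())
E
```

```text
8.1
pos [504.8 -48.7 156.1] yaw 92.69 shift tool cm [-0.14  0.92  0.  ] rz 0.29
scr foot/grip top (278, array([454.2, -53.4, 153.3]), 'rect', array([453.2, -53.2]), array([40.9, 30.7]), 1.6, 'medz', 129.0)
w 1073
[-1.78951207e-02  5.87086956e+02] [6.03352150e-02 5.81956477e+02] 56.43520283640669 76.71294676305969 144.83651647358272
t 582
[-2.46504891e-02  5.89944180e+02] [-3.77601255e-02  5.95668701e+02] 54.49502798571211 -53.913034521917936 144.1515113223074
s 640
[-2.55586645e-02  5.90231613e+02] [-2.63909142e-02  5.97290637e+02] 56.51435924065947 -55.31516334591669 144.84402528296116
```

View pics/w1.png

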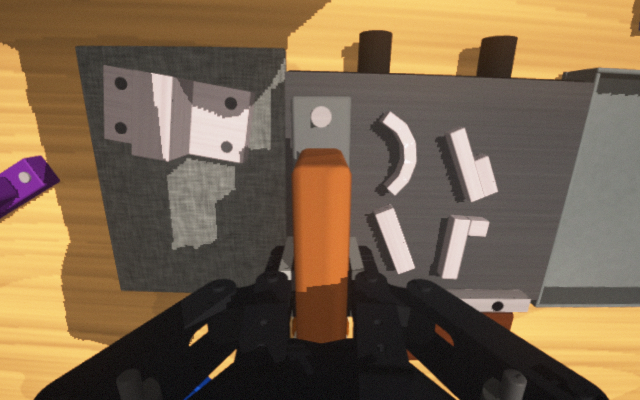

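The wrist view shows the scraper held squarely at (321,240), in front of all four chips (375–495, 110–280). The tray is to the right. I lower it to about 1 mm above the plate.

Request:
servo_tool(commands=[0,0.5,2,0,0,0,0,0,2,0,0,0,0,0,1.5,0,0,0,0,0,0.8,0,0,0,0,0,0.3,0,0,0,0,0,0,0,0,0,0,0,0,0,0,0])

```text
t: 8.85
position: [506.0, -45.4, 91.1]
tcp_rot: [-0.022, 1.0, -0.0, 0.001]
force: [-0.3, -1.1, -2.5]
opening: 21.2
grasp_force: 63.0
```

Request:
servo_tool(commands=[0,0.5,0,0,0,0,0,1,0,0,0,0,0,1,0,0,0,0,0,1,0,0,0,0,0,1,0,0,0,0,0,1,0,0,0,0,0,1,0,0,0,0,0,1,0,0,0,0,0,1,0,0,0,0,0,1,0,0,0,0])

```text
t: 9.85
position: [501.1, 50.7, 90.4]
tcp_rot: [-0.022, 1.0, -0.0, 0.0]
force: [0.7, -0.4, -1.8]
opening: 21.6
grasp_force: 63.0
```

```bash
python3 - <<'E'
from h import *
o=env.get_obs(); print(o['position'],o['force'],o['opening'],o['t'])
p,d,i=shot('top','t2'); cv2.imwrite('pics/t2c.png',cv2.resize(p[140:300,120:440,::-1],None,fx=2.5,fy=2.5))
E
```

```text
[501.06033853  50.66415125  90.35922104] [ 0.71326359 -0.39690329 -1.77920601] 21.557189267094312 9.85
```

View pics/t2c.png

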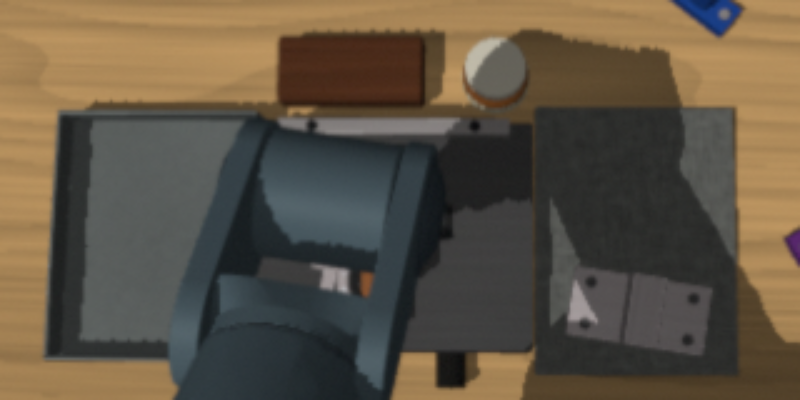

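The arm hides most of it, but chips show ahead of the scraper (335,278) and none behind it. I keep pushing.

Request:
servo_tool(commands=[0,1,0.05,0,0,0,0,1,0,0,0,0,0,1,0,0,0,0,0,1,0,0,0,0,0,1,0,0,0,0,0,1,0,0,0,0,0,1,0,0,0,0,0,1,0,0,0,0,0,1,0,0,0,0,0,1,0,0,0,0])

```text
t: 10.9
position: [496.3, 150.8, 89.6]
tcp_rot: [-0.022, 1.0, 0.0, -0.0]
force: [-0.9, -0.1, -2.2]
opening: 21.3
grasp_force: 63.0
```

Request:
servo_tool(commands=[0,1,0,0,0,0,0,1,0,0,0,0,0,0.7,0,0,0,0,0,0,0,0,0,0,0,0,0,0,0,0])

```text
t: 11.4
position: [495.3, 176.8, 89.7]
tcp_rot: [-0.023, 1.0, -0.0, -0.0]
force: [-0.8, -0.5, -1.6]
opening: 21.6
grasp_force: 63.0
```

Request:
servo_tool(commands=[0,0,-2,0,0,0,0,0,-3,0,0,0,0,-4,-2,0,0,0,0,-4,0,0,0,0,0,-4,0,0,0,0,0,-4,0,0,0,0,0,-4,0,0,0,0,0,-4,0,0,0,0,0,0,0,0,0,0,0,0,0,0,0,0])

```text
t: 12.4
position: [505.9, -64.1, 159.7]
tcp_rot: [-0.021, 1.0, 0.0, -0.0]
force: [0.3, 0.1, -3.1]
opening: 21.7
grasp_force: 63.0
```

```bash
python3 - <<'E'
from h import *
o=env.get_obs(); print(o['position'],o['force'],o['opening'],o['t'])
p,d,i=shot('top','t3');p2,d,i=shot('wrist','w3')
a=cv2.resize(p[140:300,120:440],(640,320)); cv2.imwrite('pics/c3.png',np.vstack([a,cv2.resize(p2,(448,280)) if 0 else np.pad(cv2.resize(p2,(448,280)),((0,0),(0,192),(0,0)))])[:,:,::-1])
E
```

```text
[505.88093595 -64.10249419 159.74235472] [ 0.27015048  0.06270016 -3.07683644] 21.664777653026373 12.4
```

View pics/c3.png

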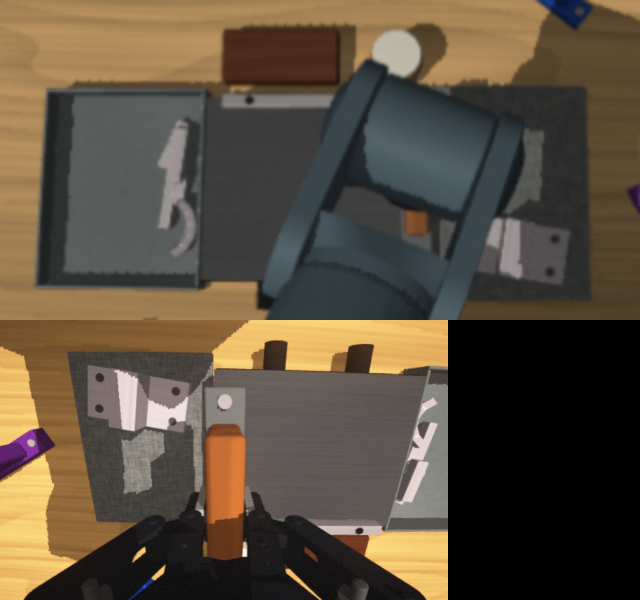

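The plate looks clear in both views, and the chips lie in the tray (175,185 in the top view). I put the scraper back where it stood.

Request:
servo_tool(commands=[-1.4,-2.8,0,0,0,0,-1.4,-2.8,0,0,0,0,-1.4,-2.8,0,0,0,0,-1.3,-2.7,0,0,0,0,0,0,0,0,0,7.7,0,0,0,0,0,7.7,0,0,0,0,0,7.7,0,0,0,0,0,7.7,0,0,0,0,0,7.7,0,0,0,0,0,7.7])

```text
t: 13.5
position: [566.1, -169.9, 159.5]
tcp_rot: [0.373, 0.928, 0.0, -0.0]
force: [0.1, 0.0, -2.8]
opening: 21.2
grasp_force: 63.0
```

Request:
servo_tool(commands=[0,0,0,0,0,7.7,0,0,0,0,0,7.7,0,0,0,0,0,7.7,0,0,0,0,0,7.7,0,0,3,0,0,0,0,0,3,0,0,0,0,0,2,0,0,0,0,0,1,0,0,0,0,0,0.6,0,0,0,0,0,0,0,0,0])

```text
t: 14.5
position: [566.2, -170.9, 63.7]
tcp_rot: [0.604, 0.797, -0.0, -0.0]
force: [0.9, 0.2, -1.8]
opening: 21.3
grasp_force: 63.1
```

```bash
python3 - <<'E'
from h import *
o=env.get_obs(); print(o['position'],o['force'],yaw())
for f in ['t3','w3']:
    p,d,i=load(f); W=cloud(d,i); b=p.min(-1)>135
    m=((W[...,0]>390)&(W[...,0]<600)&(W[...,1]>120)&(W[...,1]<345)&(W[...,2]>2)&b).astype(np.uint8)
    n,l,s,c=cv2.connectedComponentsWithStats(m)
    for k in range(1,n):
        if s[k,4]>40: P=W[l==k]; print(f,s[k,4],P.min(0).round(),P.max(0).round(),np.median(P,0).round())
    print('plate leftovers',((W[...,0]>405)&(W[...,0]<580)&(W[...,1]>-10)&(W[...,1]<155)&(W[...,2]>46)&b).sum())
    print('tray rect',rect(W,370,640,150,360,30,39))
E
```

```text
[ 566.16437452 -170.9126128    63.69547421] [ 0.89717093  0.17390693 -1.77223045] 15.619230186913859
t3 336 [454. 191.  10.] [562. 221.  32.] [516. 203.  16.]
plate leftovers 0
tray rect (298, array([nan, nan, nan]), 'rect', array([552.9, 314. ]), array([106.3, 213.4]), 50.9, 'medz', nan)
w3 3397 [421. 166.   2.] [600. 262.  38.] [515. 203.  17.]
w3 337 [584. 120.  55.] [599. 146.  59.] [591. 133.  57.]
plate leftovers 0
tray rect (711, array([nan, nan, nan]), 'rect', array([616.3, 232.3]), array([161.8,  54.8]), 66.9, 'medz', nan)
```

Request:
servo_tool(commands=[0,0,0.4,0,0,0,0,0,0.2,0,0,0,0,0,0.1,0,0,0,0,0,0.05,0,0,0,0,0,0,0,0,0,0,0,0,0,0,0])

```text
t: 15.1
position: [566.1, -171.5, 56.5]
tcp_rot: [0.605, 0.796, 0.0, 0.0]
force: [-0.4, -0.5, -2.6]
opening: 21.4
grasp_force: 63.1
```

Request:
servo_tool(commands=[0,0,0.03,0,0,0,0,0,0,0,0,0])

```text
t: 15.3
position: [566.1, -171.5, 56.4]
tcp_rot: [0.605, 0.796, -0.0, 0.0]
force: [-1.6, -0.2, 0.6]
opening: 20.9
grasp_force: 63.4
```

Request:
servo_tool(commands=[0,0,0,0,0,0,0,0,0,0,0,0,0,0,0,0,0,0,0,0,0,0,0,0,0,0,0,0,0,0,0,0,0,0,0,0,0,0,0,0,0,0,0,0,0,0,0,0], claw=0)

```text
t: 16.1
position: [566.0, -171.4, 56.0]
tcp_rot: [0.605, 0.796, 0.0, 0.0]
force: [1.1, -1.1, -0.2]
opening: 85.8
grasp_force: 0.0
```

Request:
servo_tool(commands=[0,0,-1,0,0,0,0,0,-3,0,0,0,0,0,-4,0,0,0,0,0,-4,0,0,0,0,0,-4,0,0,0,0,0,-3.4,0,0,0,0,0,0,0,0,0,0,0,0,0,0,0])

```text
t: 16.9
position: [566.4, -171.6, 251.6]
tcp_rot: [0.605, 0.796, 0.0, 0.001]
force: [-0.5, -1.0, -0.8]
opening: 85.4
grasp_force: 0.0
```

```bash
python3 - <<'E'
from h import *
o=env.get_obs(); print(o['position'],o['force'],o['opening'],o['t'])
p,d,i=shot('wrist','w4'); W=cloud(d,i)
print('scr',rect(W,500,640,-260,-80,18,90))
for f in ['w4','t2','t3']:
    p,d,i=load(f);W=cloud(d,i);
    print(f,'part',rect(W,380,500,-260,-80,15,70),'base',rect(W,380,500,-260,-80,17,34),'rib',rect(W,390,500,-250,-100,50,72))
todo(440,-174,82.1)
E
```

```text
[ 566.37583453 -171.55591692  251.55255787] [-0.53850579 -0.99073603 -0.81242946] 85.44332206544982 16.9
scr (3127, array([nan, nan, nan]), 'rect', array([ 568. , -170.8]), array([ 30.5, 158. ]), 14.9, 'medz', nan)
w4 part (5842, array([nan, nan, nan]), 'rect', array([ 432.4, -172.4]), array([127.3,  74. ]), 79.7, 'medz', nan) base (3874, array([nan, nan, nan]), 'rect', array([ 440.2, -174.2]), array([129.4,  59. ]), 80.4, 'medz', nan) rib (1694, array([nan, nan, nan]), 'rect', array([ 432.5, -175.8]), array([43.4, 81.3]), 86.6, 'medz', nan)
t2 part (1574, array([nan, nan, nan]), 'rect', array([ 440.8, -175.6]), array([124.1,  61.6]), 81.5, 'medz', nan) base (611, array([nan, nan, nan]), 'rect', array([ 446.2, -136. ]), array([44.4, 60.2]), 82.2, 'medz', nan) rib (410, array([nan, nan, nan]), 'rect', array([ 440. , -176.6]), array([36.8, 61.5]), 83.9, 'medz', nan)
t3 part (1164, array([nan, nan, nan]), 'rect', array([ 438.6, -189.4]), array([95.5, 62.1]), 80.8, 'medz', nan) base (524, array([nan, nan, nan]), 'rect', array([nan, nan]), array([0., 0.]), 0.0, 'medz', nan) rib (408, array([nan, nan, nan]), 'rect', array([ 440.5, -175.9]), array([34.5, 61.6]), 82.8, 'medz', nan)
pos [ 565.7 -171.2  249.7] yaw 15.57 shift tool cm [ 3.110e+00 -1.218e+01  1.000e-02] rz -66.53
```

View pics/w4.png

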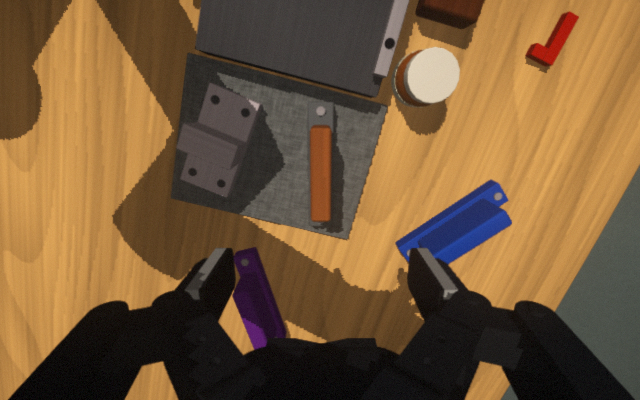

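The scraper stands upright at (320,160), and the guide block is at (222,140). I go over the guide block and turn the jaws across its rib.

Request:
servo_tool(commands=[0.7,-3,0,0,0,0,0.7,-3,0,0,0,0,0.8,-3.1,0,0,0,0,0.8,-3.1,0,0,0,0,0,0,0,0,0,-8.3,0,0,0,0,0,-8.3,0,0,0,0,0,-8.3,0,0,0,0,0,-8.3,0,0,0,0,0,-8.3,0,0,0,0,0,-8.3])

```text
t: 17.95
position: [439.6, -174.7, 248.0]
tcp_rot: [0.21, 0.978, 0.001, -0.002]
force: [0.0, -0.9, -0.0]
opening: 85.6
grasp_force: 0.0
```

Request:
servo_tool(commands=[0,0,0,0,0,-8.3,0,0,0,0,0,-8.3,0,0,3,0,0,0,0,0,3,0,0,0,0,0,3,0,0,0,0,0,0,0,0,0,0,0,0,0,0,0])

```text
t: 18.65
position: [439.8, -174.8, 159.2]
tcp_rot: [0.07, 0.998, 0.001, -0.001]
force: [-0.2, -0.5, 0.7]
opening: 85.3
grasp_force: 0.0
```

```bash
python3 - <<'E'
from h import *
p,d,i=shot('wrist','w5'); W=cloud(d,i)
print('part',rect(W,380,510,-260,-90,15,70),'base',rect(W,380,500,-260,-80,17,34),'rib',rect(W,390,500,-250,-100,50,72))
todo(440.5,-175.5,82); print(env.get_obs()['t'])
E
```

```text
part (9239, array([nan, nan, nan]), 'rect', array([ 454.4, -171.5]), array([120.6,  86.8]), 77.8, 'medz', nan) base (6376, array([nan, nan, nan]), 'rect', array([ 446.1, -169.9]), array([125.9,  68.1]), 82.3, 'medz', nan) rib (2706, array([nan, nan, nan]), 'rect', array([ 456.2, -171. ]), array([32.5, 86.9]), 80.4, 'medz', nan)
pos [ 440.7 -175.4  160.6] yaw 81.97 shift tool cm [ 0.02 -0.01 -0.  ] rz -0.03
18.7
```

View pics/w5.png

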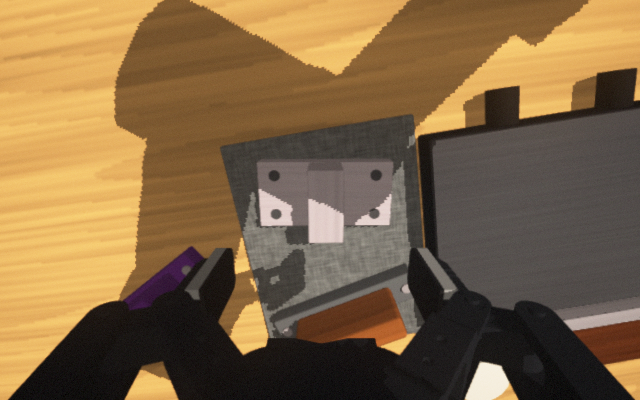

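The guide block at (325,195) is square to the jaws, with the rib midway between them. I descend and grip.

Request:
servo_tool(commands=[0,0,3,0,0,0,0,0,3,0,0,0,0,0,2.5,0,0,0,0,0,1.5,0,0,0,0,0,0.7,0,0,0,0,0,0,0,0,0])

```text
t: 19.3
position: [440.9, -175.6, 53.5]
tcp_rot: [0.07, 0.998, -0.0, 0.0]
force: [0.5, 0.4, -0.1]
opening: 85.4
grasp_force: 0.0
```

Request:
servo_tool(commands=[0,0,0,0,0,0,0,0,0,0,0,0,0,0,0,0,0,0,0,0,0,0,0,0,0,0,0,0,0,0,0,0,0,0,0,0,0,0,0,0,0,0,0,0,0,0,0,0], claw=1)

```text
t: 20.1
position: [441.1, -175.4, 53.9]
tcp_rot: [0.07, 0.998, -0.0, 0.001]
force: [-0.4, 2.6, 5.2]
opening: 27.0
grasp_force: 60.9
```

Request:
servo_tool(commands=[0,0,-0.5,0,0,0,0,0,-2,0,0,0,0,0,-3,0,0,0,0,0,-3,0,0,0,0,0,-1.5,0,0,0,0,0,0,0,0,-5,0,0,0,0,0,-4.9,0,0,0,0,0,0,0,0,0,0,0,0])

```text
t: 21.0
position: [439.9, -175.0, 152.4]
tcp_rot: [-0.015, 1.0, 0.0, -0.001]
force: [0.8, 0.1, -2.4]
opening: 26.8
grasp_force: 59.8
```

```bash
python3 - <<'E'
from h import *
todo(550,43,92); o=env.get_obs(); print(o['position'],o['force'],o['opening'],o['t'])
from h import *
for f in ['top0','t2']:
    p,d,i=load(f); W=cloud(d,i)
    # y- & y+ edges of fence/plate for yaw and centre
    m=(W[...,2]>33)&(W[...,2]<48)&(W[...,0]>390)&(W[...,0]<585)&(W[...,1]>-90)&(W[...,1]<162)
    lo=[];X=[]
    for x in range(410,580,10):
        q=W[m&(abs(W[...,0]-x)<5)]
        if len(q)>20: lo.append(q[:,1].min());X.append(x)
    print(f,np.polyfit(X,lo,1),np.polyval(np.polyfit(X,lo,1),500))
    m=(W[...,2]>4)&(W[...,2]<12)&(W[...,0]>380)&(W[...,0]<640)&(W[...,1]<-85)&(W[...,1]>-275)
    lo=[];X=[]
    for x in range(400,620,10):
        q=W[m&(abs(W[...,0]-x)<5)]
        if len(q)>20: lo.append(q[:,1].min());X.append(x)
    print('board',np.polyfit(X,lo,1))
E
```

```text
pos [ 439.9 -175.   152.4] yaw 91.77 shift tool cm [-11.68  21.45   0.  ] rz -0.23
[ 439.91073303 -174.9933471   152.40051748] [ 0.81803785  0.13235967 -2.42413666] 26.82752124600541 21.0
top0 [ 2.52242885e-02 -8.85870974e+01] -75.97495314129166
board [ 2.04740249e-02 -2.69866168e+02]
t2 [ 2.57146258e-02 -8.88391337e+01] -75.9818207686073
board [ 2.05196610e-02 -2.69765995e+02]
```

Request:
servo_tool(commands=[-1.9,3.6,0,0,0,0,-1.9,3.6,0,0,0,0,-1.9,3.6,0,0,0,0,-1.9,3.6,0,0,0,0,-1.9,3.6,0,0,0,0,-1.9,3.4,0,0,0,0,0,0,0,0,0,0.3,0,0,0,0,0,0])

```text
t: 21.8
position: [547.1, 43.0, 152.4]
tcp_rot: [-0.014, 1.0, -0.0, -0.001]
force: [0.2, -0.1, -3.7]
opening: 26.7
grasp_force: 60.7
```

Request:
servo_tool(commands=[0,0,2,0,0,0,0,0,2,0,0,0,0,0,1.5,0,0,0,0,0,0.6,0,0,0,0,0,0.3,0,0,0,0,0,0,0,0,0,0,0,0,0,0,0])

```text
t: 22.5
position: [548.1, 42.1, 89.9]
tcp_rot: [-0.014, 1.0, -0.0, 0.001]
force: [-0.6, 0.5, -4.1]
opening: 27.2
grasp_force: 60.7
```

```bash
python3 - <<'E'
from h import *
todo(549,43,91.4); o=env.get_obs(); print(o['position'],o['force'],o['opening'],o['t'])
E
```

```text
pos [548.1  42.1  89.9] yaw 91.56 shift tool cm [-0.09  0.09  0.  ] rz 0.16
[548.07862794  42.11617782  89.89045603] [-0.58038583  0.50092095 -4.12873605] 27.242842548448163 22.5
```

Request:
servo_tool(commands=[0,0,0.15,0,0,0,0,0,0.1,0,0,0,0,0,0.05,0,0,0,0,0,0,0,0,0])

```text
t: 22.9
position: [547.4, 42.4, 86.0]
tcp_rot: [-0.014, 1.0, -0.0, 0.0]
force: [-0.7, 0.7, -3.4]
opening: 27.3
grasp_force: 60.7
```

Request:
servo_tool(commands=[0,0,0.05,0,0,0,0,0,0,0,0,0,0,0,0,0,0,0])

```text
t: 23.2
position: [547.5, 42.3, 85.9]
tcp_rot: [-0.014, 1.0, -0.0, -0.0]
force: [-3.1, 0.4, 1.9]
opening: 27.1
grasp_force: 61.4
```

Now resting on the plate. I slide it slowly toward the fence.

Request:
servo_tool(commands=[-0.2,0,0,0,0,0,-0.2,0,0,0,0,0,-0.2,0,0,0,0,0,0,0,0,0,0,0])

```text
t: 23.6
position: [553.6, 42.5, 85.9]
tcp_rot: [-0.014, 1.0, -0.0, 0.0]
force: [-2.5, -1.1, 3.7]
opening: 26.9
grasp_force: 61.7
```

Request:
servo_tool(commands=[-0.1,0,0,0,0,0,0,0,0,0,0,0])

```text
t: 23.8
position: [554.0, 42.5, 86.0]
tcp_rot: [-0.014, 1.0, -0.0, -0.001]
force: [-6.2, -0.9, 7.2]
opening: 27.2
grasp_force: 62.2
```

Request:
servo_tool(commands=[-0.1,0,0,0,0,0,0,0,0,0,0,0])

```text
t: 24.0
position: [555.1, 42.6, 85.9]
tcp_rot: [-0.014, 1.0, -0.0, -0.001]
force: [-6.4, -1.4, 6.6]
opening: 26.9
grasp_force: 62.0
```

Request:
servo_tool(commands=[-0.05,0,0,0,0,0,0,0,0,0,0,0])

```text
t: 24.2
position: [555.3, 42.5, 86.0]
tcp_rot: [-0.014, 1.0, -0.0, -0.001]
force: [-7.0, -0.8, 7.6]
opening: 27.2
grasp_force: 62.1
```

Request:
servo_tool(commands=[-0.1,0,-0.03,0,0,0,0,0,0,0,0,0])

```text
t: 24.4
position: [556.0, 42.6, 86.0]
tcp_rot: [-0.014, 1.0, 0.0, -0.002]
force: [-7.8, -1.1, 6.4]
opening: 27.5
grasp_force: 62.0
```

Request:
servo_tool(commands=[-0.1,0,0,0,0,0,0,0,0,0,0,0])

```text
t: 24.6
position: [556.2, 42.6, 86.1]
tcp_rot: [-0.014, 1.0, 0.0, -0.003]
force: [-12.0, -0.6, 10.0]
opening: 27.1
grasp_force: 62.6
```

Request:
servo_tool(commands=[-0.1,0,0,0,0,0,0,0,0,0,0,0])

```text
t: 24.8
position: [556.3, 42.7, 86.2]
tcp_rot: [-0.014, 1.0, 0.0, -0.004]
force: [-15.6, -0.9, 15.4]
opening: 27.1
grasp_force: 63.1
```

Request:
servo_tool(commands=[0,0,0,0,0,0,0,0,0,0,0,0,0,0,0,0,0,0,0,0,0,0,0,0,0,0,0,0,0,0,0,0,0,0,0,0,0,0,0,0,0,0,0,0,0,0,0,0], claw=0)

```text
t: 25.6
position: [558.9, 42.6, 85.8]
tcp_rot: [-0.014, 1.0, -0.0, 0.0]
force: [-0.0, -0.2, 0.1]
opening: 85.5
grasp_force: 0.0
```

Request:
servo_tool(commands=[0,0,-1,0,0,0,0,0,-3,0,0,0,0,0,-3,0,0,0,3,0,-2,0,0,0,3,0,0,0,0,0,3,0,0,0,0,0,0,0,0,0,0,0,0,0,0,0,0,0], claw=1)

```text
t: 26.4
position: [469.1, 40.1, 176.7]
tcp_rot: [-0.014, 1.0, -0.0, 0.001]
force: [-0.7, 0.7, 0.1]
opening: -0.2
grasp_force: 0.0
```

```bash
python3 - <<'E'
from h import *
p,d,i=shot('wrist','w6'); W=cloud(d,i); o=env.get_obs(); print(o['position'],o['force'],o['opening'],o['t'],yaw())
print('base',rect(W,500,590,-40,130,50,66),'rib',rect(W,500,600,-30,120,85,105))
E
```

```text
[469.70668335  40.05300795 176.74401838] [ 0.15438428 -0.2246037   0.33581657] -0.023960601758662943 26.45 91.56978950308599
base (1019, array([nan, nan, nan]), 'rect', array([505.3,  85.2]), array([115.5,  10.2]), 28.5, 'medz', nan) rib (222, array([nan, nan, nan]), 'rect', array([559.3,  45. ]), array([169.2,   9.9]), 0.5, 'medz', nan)
```

View pics/w6.png

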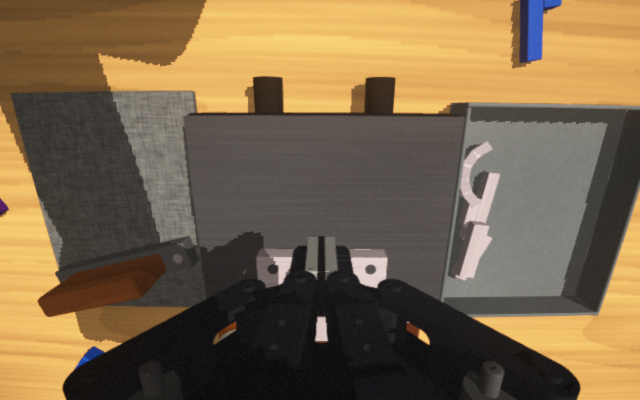

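All four chips lie in the tray (460–498, 145–280), and the block is against the fence at (322,265). I nudge its base with shut fingers to square it to the fence.

Request:
servo_tool(commands=[0,0,3,0,0,0,0,0,3,0,0,0,0,0,3,0,0,0,0,0,1.5,0,0,0,0,0,0.5,0,0,0,-1.5,0,0,0,0,0,-1.3,0,0,0,0,0,-0.8,0,0,0,0,0,-0.3,0,0,0,0,0,0,0,0,0,0,0])

```text
t: 27.45
position: [508.5, 41.2, 66.2]
tcp_rot: [-0.014, 1.0, -0.0, 0.0]
force: [-0.2, -0.6, -0.1]
opening: 0.1
grasp_force: 0.0
```

Request:
servo_tool(commands=[-0.2,0,0,0,0,0,-0.2,0,0,0,0,0,0,0,0,0,0,0])

```text
t: 27.75
position: [512.0, 41.3, 65.9]
tcp_rot: [-0.014, 1.0, -0.0, 0.0]
force: [0.1, 0.1, 0.2]
opening: -0.1
grasp_force: 0.0
```

Request:
servo_tool(commands=[-0.1,0,0,0,0,0,-0.1,0,0,0,0,0,0,0,0,0,0,0])

```text
t: 28.05
position: [513.0, 41.5, 65.4]
tcp_rot: [-0.014, 1.0, 0.0, -0.001]
force: [-4.4, -0.9, 2.5]
opening: -0.1
grasp_force: 0.0
```

Request:
servo_tool(commands=[-0.1,0,0,0,0,0,0,0,0,0,0,0])

```text
t: 28.25
position: [512.9, 41.6, 65.0]
tcp_rot: [-0.014, 1.0, 0.0, -0.003]
force: [-8.3, -0.9, 3.7]
opening: -0.0
grasp_force: 0.0
```

Request:
servo_tool(commands=[-0.1,0,0,0,0,0,0,0,0,0,0,0])

```text
t: 28.45
position: [512.9, 41.8, 64.6]
tcp_rot: [-0.014, 1.0, 0.0, -0.004]
force: [-11.7, -0.9, 5.3]
opening: 0.2
grasp_force: 0.0
```

Request:
servo_tool(commands=[-0.1,0,0,0,0,0,0,0,0,0,0,0])

```text
t: 28.65
position: [513.1, 41.9, 64.3]
tcp_rot: [-0.014, 1.0, 0.0, -0.005]
force: [-14.0, -2.1, 6.4]
opening: 0.2
grasp_force: 0.0
```

Request:
servo_tool(commands=[0.5,0,0,0,0,0,2,0,0,0,0,0,2,0,-2,0,0,0,0,0,-4,0,0,0,0,0,-4,0,0,0,0,0,-4,0,0,0,0,4,0,0,0,0,0,4.5,0,0,0,0,0,4.5,0,0,0,0,0,4.5,0,0,0,0])

```text
t: 29.65
position: [467.5, 217.0, 206.5]
tcp_rot: [-0.014, 1.0, 0.0, 0.002]
force: [1.3, -0.6, -0.6]
opening: 0.2
grasp_force: 0.0
```

Request:
servo_tool(commands=[0,4.5,0,0,0,0,0,4.5,0,0,0,0,0,4.5,0,0,0,0,0,4.5,0,0,0,0,0,4.5,0,0,0,0,0,4.5,0,0,0,0,0,3,0,0,0,0,0,0,0,0,0,0,0,0,0,0,0,0,0,0,0,0,0,0])

```text
t: 30.65
position: [459.2, 514.2, 205.7]
tcp_rot: [-0.013, 1.0, -0.0, 0.0]
force: [0.1, 0.4, 0.1]
opening: -0.1
grasp_force: 0.0
```

```bash
python3 - <<'E'
from h import *
p,d,i=shot('top','t7'); W=cloud(d,i)
q,e,j=shot('scene','s7'); V=cloud(e,j)
o=env.get_obs(); print(o['position'],o['t'])
for n,U in [('t',W),('s',V)]:
    print(n,'part',rect(U,510,590,-40,130,50,100),'scr',rect(U,500,640,-260,-80,18,90))
    print('jar',rect(U,610,700,-80,0,52,70),'case',rect(U,612,700,0,170,25,45))
a=cv2.resize(p[130:300,130:430],(600,340)); b=cv2.resize(q[60:260,200:500],(390,260))
cv2.imwrite('pics/f7.png',np.vstack([a,np.pad(b,((0,0),(0,210),(0,0)))])[:,:,::-1])
E
```

```text
[459.31334659 514.00217242 205.94665561] 30.75
t part (1682, array([nan, nan, nan]), 'rect', array([558.9,  54.4]), array([ 63.8, 145.2]), 1.5, 'medz', nan) scr (962, array([nan, nan, nan]), 'rect', array([ 564. , -172.7]), array([ 29.7, 154.6]), 17.2, 'medz', nan)
jar (445, array([644. , -43. ,  56.8]), 'rect', array([644.8, -43.2]), array([47.4, 50.5]), 0.7, 'medz', 58.3) case (1520, array([nan, nan, nan]), 'rect', array([647.6,  88.2]), array([ 61.5, 128.1]), 4.2, 'medz', nan)
s part (1498, array([nan, nan, nan]), 'rect', array([584.4,  57.5]), array([ 53.7, 144.1]), 26.5, 'medz', nan) scr (1397, array([nan, nan, nan]), 'rect', array([ 567.5, -164.9]), array([ 27.1, 153.4]), 15.7, 'medz', nan)
jar (500, array([nan, nan, nan]), 'rect', array([641.9, -34.3]), array([55.1, 58.6]), 60.7, 'medz', nan) case (1535, array([nan, nan, nan]), 'rect', array([658.7,  99.4]), array([ 58.9, 155.6]), 13.6, 'medz', nan)
```

View pics/f7.png

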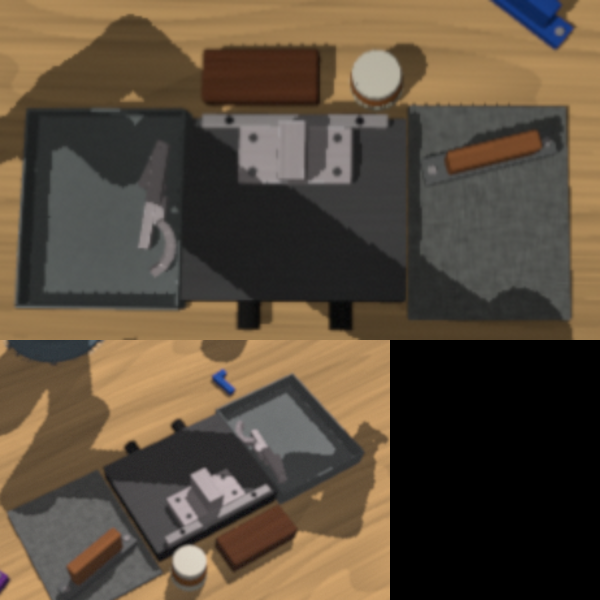

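The part is flush and central on the fence, the chips are in the tray, the scraper stands on the mat, and the case and jar haven't moved.

```bash
python3 -c "
from rig import env
print(env.job_done())"
```

```text
the job is handed in; nothing more can be done
None
```

The job is handed in after about 31 s of robot time: the final pictures show all four off-cuts in the tray, the scraper upright and released on the mat, the guide block flush against the fence near its middle, and the case and jar not visibly moved. No verdict came back.

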